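Find the shuttered socket of a service dock with the probe

ROBOT

A 7-joint arm with a two-finger parallel gripper is mounted at the origin on the work surface. World frame = base frame: x ahead of the robot, y to its left, z up, the work surface at z = 0. Lengths are in m, angles in rad, forces in N, time in s.
With the tool pointing down it reaches from about 0.35 to 0.9 m from the base axis. Payload 19.9 kg.
Tool frame: the origin (TCP) lies on the centre line of the jaws, within the pads' length; the fingertips stand 8 mm ahead of it and the grasp point (between the pads) lies 11 mm behind it; z points along the fingers, y is the line along which they close (so a half turn about z gives the same grasp; the last joint's range is limited). The gripper opens to 94 mm and grips with 3 to 60 N. Pads are 16 mm wide; open, the fingers measure 119 mm over their backs; the gripper's body (75 mm by 177 mm) begins 78 mm behind the grasp point.
Start: joints at [-1.276, 0.417, -0.01, 1.614, 0.005, 1.111, -0.053], TCP at [0.206, 0.59, 0.213] pointing down, gripper open.
Joint ranges: [-2.81, 2.81], [-0.39, 2.02], [-1.27, 1.25], [0.06, 2.57], [-1.19, 4.33], [0.19, 2], [-2.82, 2.82]. Speed limits (rad/s): [1.89, 1.89, 2.39, 2.39, 3.01, 3.01, 3.01].

INTERFACE

Orientations are given as a unit quaternion [w, x, y, z].
In Python, from cell import env gives the robot as it stands.
- The arm moves only by the shell command python3 -m inch 'ROWS'. ROWS is JSON, one flat list of numbers, 7 for each row, row after row: the shift along the world's x, y, z in m, then the turn, a rotation vector about the world's x, y, z in degrees, then the opening, from -1 (shut) to 1 (fully open), so that 0 is half open. In form: [x, y, z, wx, wy, wz, fingers, x, y, z, wx, wy, wz, fingers, ...]. A call has 1 to 8 rows; each row shifts and turns the commanded pose from where the row before left it; what a row does not reach is not made up. A row lasts 1/10 s, in which the tool goes at most 50 mm and 8.59 degrees, less where a joint would pass 70% of its speed; a pose out of reach is approached as far as the arm can. A call with a gripper value outside its range is refused whole. The fingers move at their own pace and stop on an object; the grip force is fixed at half the most. Time passes only in rows, so rows that do not move let the fingers close. It gives the time, the measured TCP pose, the force, the opening and the grip force at its end, in the units of the state.
- env.get_obs(): the state, without advancing time (a new reading comes with each control period).
- env.capture(name): name is "scene" or "top" or "wrist"; returns a dict with "frame" (420x560x3 uint8, red, green, blue), "range_z" (420x560 float32, m along the optical axis (not along the pixel's ray), 0 where there is no reading), "K" (3x3 intrinsics, pixels), "cam_to_world" (4x4, takes a point from camera to world coordinates); the wrist camera has in their place "tool_from_camera" (4x4, takes a point from camera to tool coordinates, whose origin is the TCP and whose axes are the flange's). Camera axes: x right, y up, looking along -z (the intrinsics and any distortion apply to the point x, -y, -z); pixel columns grow to the right and rows downward; lengths in m; the calibration is good to about 2 mm. The wrist camera is an equidistant fisheye: a pixel r from the principal point sees the ray r / f radians off the axis. A picture is of the moment at which its call begins: read the wrist's pose just before it.
- env.close_job(): hands the job in; it is judged then, once.
The state is a dict: "time": time; "joint_positions": joint angles; "joint_vel": joint speeds; "joint_efforts": joint torques, N m; "tool_pos": TCP position; "tool_rot": TCP orientation; "ft_force": force on the tool from outside, world axes, zero at the start; "torque": the same for the moment, N m; "width": opening from 0.0 (shut) to 1.0 (fully open); "finger_force": force on a finger pad.
Only numpy, scipy, OpenCV 4.12 (cv2) and the standard library are available. Lean on these libraries where they do the work, as an engineer would, in place of code of your own. Each camera call takes 0.05 s, during which the arm holds its last target. There are 200 camera calls.

TASK

Take the yellow probe out of its stand and set its tip on the grey cover plate in the window of the black service dock, close to the green-marked end. Slide it along the plate towards the other end, pressing only lightly and never lifting it off, until it drops into the hidden socket, then push it in gently until its collar sits on the plate and let go, leaving it standing there. Leave the other things on the bench alone.

Things in the scene. Friction and masses are not known exactly. Their poses are not given: they have to be found in the camera images.
- probe: the loose probe, upright in its stand at the start. Origin at the centre of its tip, z up along its axis. From the tip upwards: steel shaft 8 mm diameter, 28 mm long, with a 1.5 mm chamfer at the tip; black round collar 24 mm diameter, 4 mm thick (28 to 32 mm above the tip); yellow square handle 20 x 20 mm with sides along the probe's x and y, 32 to 87 mm above the tip. About 0.15 kg (0.1 to 0.2 kg)
- stand: fixed aluminium block 70 x 70 x 36 mm, origin at the centre of its underside; an 11 mm hole in the middle of its top, 32 mm deep, holds the probe's shaft, the collar resting on the block; lift straight up by more than 30 mm to clear
- dock: fixed black service dock, 120 mm (x) by 260 mm (y) by 52 mm high, origin at the centre of its underside. A window 40 mm (x) by 100 mm (y) in the middle of its top, its long centre line along the dock's y, shows the cover plate. A green strip on the bezel marks the window's -y end, a grey strip the +y end
- plate_mid (a point): the middle of the window, on the cover plate's surface (6 mm below the dock's top, 46 mm above its underside; axes as the dock's). The plate is flat, grey, level, on springs: it gives about 1 mm for each 4 N
- start (a point): where to set the tip down: on the plate's surface, on the window's centre line, 40 mm from the middle towards the green end (10 mm from that end); anywhere within 10 mm of it will do. The socket lies on the centre line (dock x = 0), its centre 30 to 74 mm from here towards the grey end (dock y -10 to +34 mm). It measures 14 mm (x) by 11 mm (y)
- plate_end (a point): the grey end of the window, on the plate's surface, 50 mm from the middle. The socket cannot be seen: a flush shutter of the plate's own colour closes it. The shutter stays up until pressed, yields to 0.3 to 0.5 N, and the probe's weight keeps it down. The socket takes the whole shaft: collar on the plate = tip 28 mm below the plate's surface (18 mm above the dock's underside)
- screwdriver: bystander: yellow screwdriver 160 mm long lying on the bench, origin under its middle
- bottle: bystander: white pump bottle, 48 mm diameter, 146 mm high, origin at the centre of its underside
- phone: bystander: black phone 72 x 150 x 8 mm lying flat, origin at the centre of its underside
- meter: bystander: orange multimeter 150 x 80 x 41 mm lying flat, origin at the centre of its underside
Not all that is in view belongs to the job. What is shaped like the probe but red is not meant.

How it is judged:
By the outcome, as a careful person would: the job done as asked, in the order asked, and still so for the second after the job is handed in, with the robot touching nothing.
It also fails if it takes over 67 s, if anything falls off the work surface, if the arm or the gripper's body presses on something with over 40 N, if the wrist force passes 120 N, or if a joint passes its speed limit or range.

## Working session

There is one attempt and no reset: what is moved stays moved. The work goes in short steps, Python scripts to look and compute and a shell command to move; the robot and the scene stay as the last step left them, time stands still between calls to the robot, and variables do not carry over. Pictures are saved under pics/ and viewed, at most 10 in all, crops included, and the job is handed in when it is done.

```bash
mkdir -p pics; ls; python3 - <<'E'
from cell import env
import cv2,numpy as np,pickle
o=env.get_obs();print({k:np.round(v,3).tolist() for k,v in o.items()})
d={n:env.capture(n) for n in("scene","top")}
pickle.dump(d,open('d.pkl','wb'))
for n in d:
    cv2.imwrite(f'pics/{n}0.png',d[n]['frame'][:,:,::-1]);print(n,d[n]['K'].round(1).tolist(),d[n]['cam_to_world'].round(3).tolist(),[k for k in d[n]])
E
```

```text
pics
{'time': 0.0, 'joint_positions': [-1.276, 0.418, -0.01, 1.614, 0.005, 1.111, -0.053], 'joint_vel': [0.002, -0.0, 0.0, 0.001, -0.001, 0.001, -0.0], 'joint_efforts': [0.002, -85.125, 0.639, -42.597, -0.049, 0.019, 0.0], 'tool_pos': [0.206, 0.59, 0.213], 'tool_rot': [-0.0, 0.167, 0.986, -0.001], 'ft_force': [0.295, -0.078, -0.478], 'torque': [0.022, -0.017, 0.001], 'finger_force': 0.0, 'width': 0.998}
scene [[485.8, 0.0, 268.7], [0.0, 485.8, 208.4], [0.0, 0.0, 1.0]] [[0.466, -0.643, 0.608, 1.231], [0.885, 0.337, -0.321, -0.319], [0.002, 0.687, 0.726, 0.899], [0.0, 0.0, 0.0, 1.0]] ['frame', 'range_z', 'K', 'cam_to_world']
top [[421.1, 0.0, 277.5], [0.0, 421.1, 208.0], [0.0, 0.0, 1.0]] [[-0.008, 0.987, -0.163, 0.358], [-1.0, -0.01, -0.013, 0.059], [-0.014, 0.163, 0.987, 0.933], [0.0, 0.0, 0.0, 1.0]] ['frame', 'range_z', 'K', 'cam_to_world']
```

View pics/scene0.png

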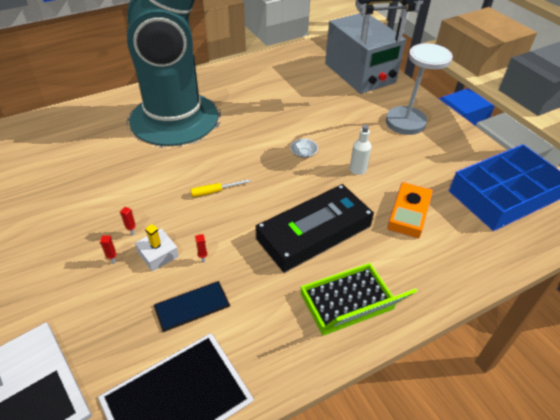

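View pics/top0.png

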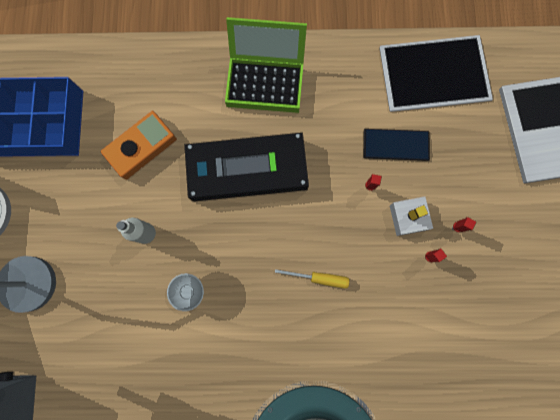

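Candidates (scene view): yellow upright probe in the white/aluminium stand at (153,237) [top view (417,213)]. Red look-alikes are at (128,218), (108,247) and (201,247). The yellow screwdriver is at (206,190). I choose the yellow one in the stand. The dock is at (315,226) in scene and (247,166) in top, with the green strip at (295,229) and (272,162).

```bash
cat > h.py <<'E'
import numpy as np,cv2
def ray(c,uv):
    K=c['K'];M=c['cam_to_world'];d=np.array([(uv[0]-K[0,2])/K[0,0],-(uv[1]-K[1,2])/K[1,1],-1.])
    return M[:3,3],M[:3,:3]@d
def onz(c,uv,z):
    o,d=ray(c,uv);return o+d*(z-o[2])/d[2]
def tri(c1,p1,c2,p2):
    o1,d1=ray(c1,p1);o2,d2=ray(c2,p2)
    s=np.linalg.lstsq(np.c_[d1,-d2],o2-o1,rcond=None)[0]
    a,b=o1+s[0]*d1,o2+s[1]*d2
    return (a+b)/2,np.linalg.norm(a-b)
def hsv(c): return cv2.cvtColor(c['frame'],cv2.COLOR_RGB2HSV)
def blobs(m,amin=10):
    n,l,s,ce=cv2.connectedComponentsWithStats(m.astype(np.uint8))
    return [(i,s[i].tolist(),ce[i].round(1).tolist()) for i in range(1,n) if s[i,4]>=amin],l
E
python3 - <<'E'
import pickle;from h import *
d=pickle.load(open('d.pkl','rb'));S,T=d['scene'],d['top']
for n,c in d.items():
    h=hsv(c)
    for nm,m in dict(yel=cv2.inRange(h,(20,150,60),(32,255,255)),yeltop=cv2.inRange(h,(20,150,200),(32,255,255)),green=cv2.inRange(h,(40,120,120),(75,255,255))).items():
        b,_=blobs(m>0,8);print(n,nm,[(s,ce) for _,s,ce in b])
    k=cv2.inRange(h,(0,0,0),(180,255,60)); b,l=blobs(k>0,1500)
    for i,s,ce in b: print(n,'black',s,ce)
cr=np.hstack([cv2.resize(S['frame'][200:290,90:220],(390,270),interpolation=3),cv2.resize(T['frame'][165:265,360:490],(390,270),interpolation=3)])
cr2=np.hstack([cv2.resize(S['frame'][180:270,250:380],(390,270),interpolation=3),cv2.resize(T['frame'][125:215,180:310],(390,270),interpolation=3)])
cv2.imwrite('pics/crop.png',np.vstack([cr,cr2])[:,:,::-1])
E
```

```text
scene yel [([190, 183, 32, 15, 309], [205.3, 189.6]), ([145, 224, 15, 24, 224], [152.7, 235.0])]
scene yeltop [([190, 183, 32, 12, 243], [205.6, 188.5]), ([145, 224, 13, 9, 70], [151.0, 227.9]), ([154, 233, 6, 12, 45], [156.4, 238.7])]
scene green [([289, 222, 14, 14, 87], [295.1, 228.3]), ([301, 264, 112, 71, 1235], [344.9, 302.3])]
scene black [256, 187, 117, 85, 4472] [311.8, 228.8]
scene black [106, 339, 140, 81, 6833] [179.5, 389.3]
scene black [0, 372, 74, 48, 2291] [38.3, 401.9]
top yel [([409, 206, 18, 14, 142], [417.5, 212.6]), ([311, 272, 38, 16, 409], [330.1, 279.7])]
top yeltop []
top green [([227, 18, 80, 8, 184], [267.1, 21.4]), ([225, 57, 78, 51, 412], [262.7, 92.2]), ([240, 58, 8, 3, 15], [243.8, 59.3]), ([265, 61, 5, 2, 8], [267.4, 61.4]), ([278, 62, 5, 2, 8], [280.4, 62.4]), ([290, 63, 8, 2, 12], [293.8, 63.3]), ([269, 152, 7, 19, 101], [272.2, 161.2])]
top black [385, 39, 103, 68, 5487] [435.5, 72.1]
top black [229, 62, 71, 43, 2081] [264.2, 83.2]
top black [513, 84, 47, 47, 1727] [538.5, 106.2]
top black [363, 129, 67, 32, 1953] [396.3, 144.4]
top black [185, 133, 124, 69, 5667] [246.9, 167.4]
top black [0, 372, 36, 48, 1532] [16.5, 396.6]
```

View pics/crop.png

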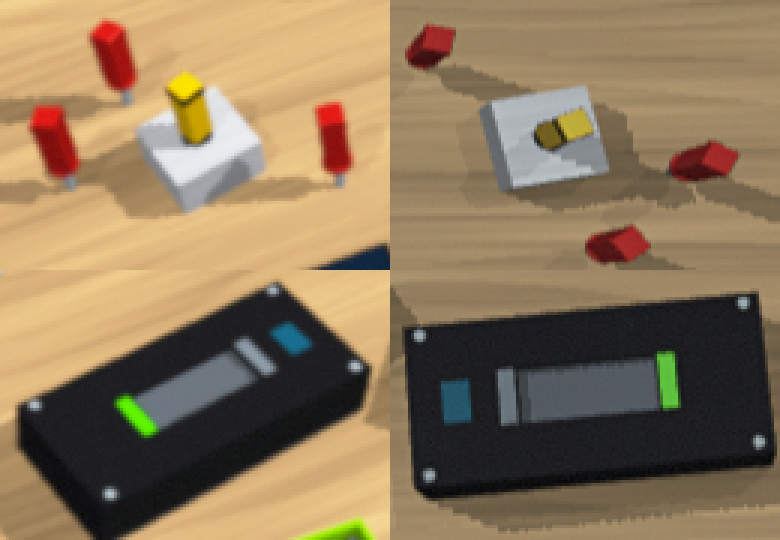

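The crop shows the yellow probe upright in its stand with three red decoys around it; its top face is at top (421.7,210.9) and scene (151,228). The dock's four screws and both strips are clear in each view.

```bash
python3 - <<'E'
import pickle;from h import *
d=pickle.load(open('d.pkl','rb'));S,T=d['scene'],d['top']
print('probe top',tri(S,(151,227.9),T,(421.7,210.9)),onz(S,(151,227.9),.095),onz(T,(421.7,210.9),.095))
print('green',tri(S,(295.1,228.3),T,(272.2,161.2)))
P=[]
for a,b in [((286.7,254.7),(297.3,136)),((261.7,225),(303,182.3)),((368.3,212.3),(189.7,147)),((341,186.7),(193,193.3))]:
    p,e=tri(S,a,T,b);P.append(p);print('screw',p.round(4),e.round(4))
P=np.array(P);print('mid',P.mean(0)); v=P[2:].mean(0)-P[:2].mean(0);print('dock y axis deg from world y',np.degrees(np.arctan2(-v[0],v[1])),np.linalg.norm(v))
# dock/strip by top ray
gs=onz(T,(272.2,161.2),.052);gr=onz(T,(360/1*0+180+(508-390)/3,125+(397-270)/3),.052);print('green',gs,'grey',gr)
# stand corners, top face (top-view crop): 
q=[onz(T,(360+(u-390)/3,165+v*100/270),.036) for u,v in [(490,101),(588,87),(608,170),(508,189)]]
print('stand',np.round(q,4).tolist(),np.mean(q,0))
for nm,a,b in [('red1',(128,210),None)]:pass
h=hsv(T);m=cv2.inRange(h,(0,150,80),(8,255,255))|cv2.inRange(h,(172,150,80),(180,255,255))
for _,s,ce in blobs(m>0,30)[0]:print('red top',s,ce,onz(T,ce,.06).round(3))
# probe handle orientation: top-face minAreaRect in top view
hh=cv2.inRange(hsv(T),(20,120,120),(32,255,255));hh[:, :400]=0
b,l=blobs(hh>0,8);print(b)
c=cv2.findContours(hh,0,2)[0];r=cv2.minAreaRect(max(c,key=len));print(r)
bx=cv2.boxPoints(r);e=[onz(T,x,.095) for x in bx];print([np.degrees(np.arctan2((e[i+1]-e[i])[1],(e[i+1]-e[i])[0])).round(1) for i in range(3)])
E
```

```text
probe top (array([ 0.48873921, -0.21925092,  0.09377347]), np.float64(0.0008584648656822283)) [ 0.49012565 -0.21903178  0.095     ] [ 0.48840227 -0.21926116  0.095     ]
green (array([0.60666018, 0.08092852, 0.05252964]), np.float64(0.0005392232098306897))
screw [0.6636 0.0263 0.0508] 0.0006
screw [0.5602 0.0165 0.0511] 0.0022
screw [0.6418 0.2618 0.05  ] 0.0008
screw [0.5385 0.252  0.0508] 0.0014
mid [0.60102784 0.13913251 0.05067111]
dock y axis deg from world y 5.271275461959035 0.23650498132310274
green [0.60692698 0.08118726 0.052     ] grey [0.5945662  0.19549312 0.052     ]
stand [[0.5167, -0.1792, 0.036], [0.5273, -0.25, 0.036], [0.4605, -0.2598, 0.036], [0.4461, -0.1882, 0.036]] [ 0.48765133 -0.21929011  0.036     ]
red top [365, 174, 17, 14, 125] [373.5, 180.1] [ 0.561 -0.133  0.06 ]
red top [453, 218, 23, 14, 180] [464.6, 223.7] [ 0.466 -0.318  0.06 ]
red top [425, 249, 22, 13, 191] [435.6, 255.3] [ 0.401 -0.253  0.06 ]
[(1, [416, 206, 12, 11, 87], [421.3, 210.9])]
((421.25860595703125, 210.89657592773438), (9.284767150878906, 9.099071502685547), 68.19859313964844)
[np.float64(-68.8), np.float64(-161.9), np.float64(111.1)]
```

```bash
python3 -m inch '[0.03,-0.036,0.005,0,0,-7.5,0, 0.03,-0.036,0.005,0,0,-7.5,0, 0.03,-0.036,0.005,0,0,-7.5,0, 0.03,-0.036,0.005,0,0,-7.5,0, 0.03,-0.036,0,0,0,-7.5,0, 0.03,-0.036,0,0,0,-7.5,0, 0.03,-0.036,0,0,0,-7.5,0, 0.03,-0.036,0,0,0,-6,0]'
python3 -m inch '[0.015,-0.045,0,0,0,0,0, 0.015,-0.045,0,0,0,0,0, 0.015,-0.045,0,0,0,0,0, 0.015,-0.045,0,0,0,0,0, 0.01,-0.04,0,0,0,0,0, 0,0,0,0,0,0,0, 0,0,0,0,0,0,0]'
python3 - <<'E'
from cell import env
import pickle,cv2
o=env.get_obs();c=env.capture('wrist');pickle.dump((o,c),open('w1.pkl','wb'))
cv2.imwrite('pics/w1.png',c['frame'][:,:,::-1]);print(o['tool_pos'],o['tool_rot'],c['K'],c['tool_from_camera'].round(3),[k for k in c])
E
python3 -m inch '[-0.01,-0.045,0,0,0,0,0, -0.01,-0.045,0,0,0,0,0, -0.01,-0.045,0,0,0,0,0, -0.01,-0.045,0,0,0,0,0, 0,-0.045,0,0,0,0,0, 0,-0.045,0,0,0,0,0, 0,0,0,0,0,0,0, 0,0,0,0,0,0,0]'
python3 - <<'E'
from cell import env
import pickle,cv2
o=env.get_obs();c=env.capture('wrist');pickle.dump((o,c),open('w2.pkl','wb'))
cv2.imwrite('pics/w2.png',c['frame'][:,:,::-1]);print(o['tool_pos'],o['tool_rot'])
E
```

```text
time: 0.9
tool_pos: [0.4467, 0.3004, 0.2334]
tool_rot: [-0.0, 0.63, 0.777, -0.0]
ft_force: [0.6, 0.6, -0.5]
width: 0.504
finger_force: 0.0
time: 1.6
tool_pos: [0.5159, 0.0815, 0.2332]
tool_rot: [-0.0, 0.628, 0.778, -0.0]
ft_force: [-1.0, 0.4, 0.5]
width: 0.502
finger_force: 0.0
[0.51587128 0.08149454 0.23322259] [-1.49768868e-04  6.28182236e-01  7.78066198e-01 -2.17517925e-04] [[325.1922621    0.         281.27055702]
 [  0.         325.1922621  210.31357379]
 [  0.           0.           1.        ]] [[ 0.     0.959  0.285  0.085]
 [ 1.    -0.     0.001  0.001]
 [ 0.001  0.285 -0.959 -0.172]
 [ 0.     0.     0.     1.   ]] ['frame', 'range_z', 'K', 'tool_from_camera']
time: 2.45
tool_pos: [0.4761, -0.1873, 0.2331]
tool_rot: [-0.0, 0.627, 0.779, -0.0]
ft_force: [0.7, 1.0, -0.4]
width: 0.502
finger_force: 0.0
[ 0.47613503 -0.18733619  0.23314365] [-2.71208625e-04  6.27466619e-01  7.78643396e-01 -1.76079644e-04]
```

View pics/w1.png

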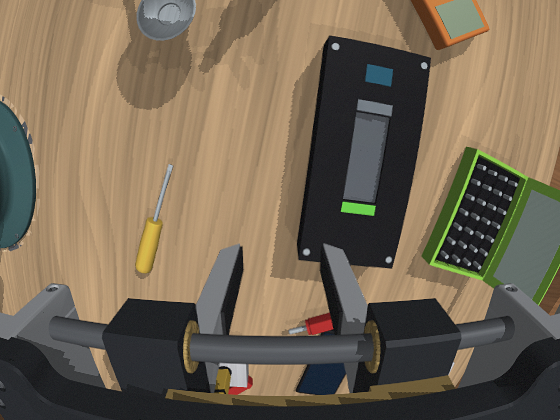

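View pics/w2.png

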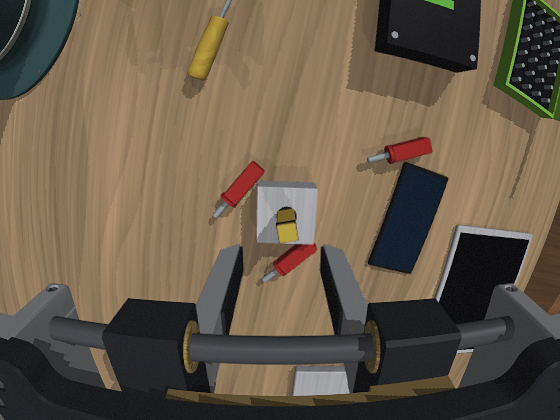

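w1 shows the dock with the green strip at (358,209), the grey strip at (375,107) and screws at (335,47), (424,66), (306,252), (389,260). w2 shows the probe's top face at (287,231) with its dark collar at (287,214), and a red decoy just below it at (295,262).

```bash
cat >> h.py <<'E'
from scipy.spatial.transform import Rotation as R
def wz(o,c,uv,z):
    K=c['K'];x=(uv[0]-K[0,2])/K[0,0];y=(uv[1]-K[1,2])/K[1,1];r=np.hypot(x,y)
    s=np.sin(r)/max(r,1e-9);d=np.array([x*s,-y*s,-np.cos(r)])
    q=np.array(o['tool_rot']);Rw=R.from_quat(q[[1,2,3,0]]).as_matrix();M=c['tool_from_camera']
    p=Rw@M[:3,3]+o['tool_pos'];d=Rw@M[:3,:3]@d
    return p+d*(z-p[2])/d[2]
E
python3 - <<'E'
import pickle;from h import *
o,c=pickle.load(open('w2.pkl','rb'))
f=c['frame'];h=hsv(c)
m=cv2.inRange(h,(18,120,150),(34,255,255));m[:190]=0;m[260:]=0;m[:,:265]=0;m[:,310:]=0
print(blobs(m>0,10)[0])
ct=max(cv2.findContours(m,0,1)[0],key=cv2.contourArea)[:,0]
p=np.array([wz(o,c,x,.095)[:2] for x in ct]);r=cv2.minAreaRect((p*1000).astype(np.float32));print('handle mm',r)
bx=cv2.boxPoints(r);print(np.degrees(np.arctan2(*(bx[1]-bx[0])[::-1])))
col=wz(o,c,(287,214),.036);print('collar~',col)
print('tool y deg',np.degrees(np.arctan2(*R.from_quat(np.array(o['tool_rot'])[[1,2,3,0]]).as_matrix()[[1,0],1])))
# range image check of heights
Z=c['range_z'];print('range',Z[231,287],Z[200,270],Z[150,170])
o,c=pickle.load(open('w1.pkl','rb'));h=hsv(c)
S=np.array([wz(o,c,x,.052) for x in [(389,260),(306,252),(424,66),(335,47)]]);print(S.round(4),S.mean(0))
v=S[2:].mean(0)-S[:2].mean(0);print('ang',np.degrees(np.arctan2(-v[0],v[1])))
g=cv2.inRange(h,(40,120,120),(75,255,255));g[:,:320]=0;g[:,400:]=0
for _,s,ce in blobs(g>0,30)[0]:print('green',ce,wz(o,c,ce,.052));
w=np.array([wz(o,c,x,.046) for x in [(343,201),(376,204),(387,114),(357,111)]]);print('window',w.round(4).tolist(),w.mean(0))
print('grey',wz(o,c,(375,107),.052))
E
```

```text
[(1, [277, 223, 21, 20, 321], [287.1, 232.6])]
handle mm ((489.008056640625, -216.4358367919922), (18.873790740966797, 18.82291030883789), 22.00782585144043)
-67.9921
collar~ [ 0.48950747 -0.21465472  0.036     ]
tool y deg 12.273077516315547
range 0.32885996 0.38071135 0.39780495
[[0.6653 0.027  0.052 ]
 [0.5602 0.0175 0.052 ]
 [0.6428 0.2629 0.052 ]
 [0.5384 0.2529 0.052 ]] [0.6016784 0.1400738 0.052    ]
ang 5.367866970554509
green [357.7, 208.3] [0.60615353 0.08273234 0.052     ]
window [[0.5884, 0.0861, 0.046], [0.6285, 0.0912, 0.046], [0.6135, 0.1958, 0.046], [0.5787, 0.1898, 0.046]] [0.60226654 0.14071481 0.046     ]
grey [0.59617956 0.19908037 0.052     ]
```

```bash
python3 -m inch '[0.013,-0.031,0,0,0,8,0, 0,0,-0.03,0,0,1.8,0, 0,0,-0.035,0,0,0,0, 0,0,-0.035,0,0,0,0, 0,0,-0.03,0,0,0,0, 0,0,-0.02,0,0,0,0, 0,0,-0.019,0,0,0,0, 0,0,0,0,0,0,0]'
python3 -m inch '[0,0,0,0,0,0,-1, 0,0,0,0,0,0,-1, 0,0,0,0,0,0,-1, 0,0,0,0,0,0,-1, 0,0,0,0,0,0,-1, 0,0,0,0,0,0,-1, 0,0,0,0,0,0,-1]'
```

```text
time: 3.3
tool_pos: [0.4883, -0.2164, 0.0624]
tool_rot: [-0.002, 0.558, 0.83, -0.0]
ft_force: [-0.2, 0.8, 0.3]
width: 0.499
finger_force: 0.0
time: 4.0
tool_pos: [0.4894, -0.2189, 0.0651]
tool_rot: [0.0, 0.559, 0.829, 0.0]
ft_force: [-0.4, 1.4, 8.4]
width: 0.208
finger_force: 30.0
```

```bash
python3 -m inch '[0,0,0.01,0,0,0,-1, 0,0,0.02,0,0,0,-1, 0,0,0.03,0,0,0,-1, 0,0,0.03,0,0,0,-1, 0,0,0.03,0,0,0,-1, 0,0,0,0,0,0,-1, 0,0,0,0,0,0,-1, 0,0,0,0,0,0,-1]'
python3 - <<'E'
from cell import env
import pickle,cv2,numpy as np
o=env.get_obs();print(o['ft_force'],o['tool_pos'],o['torque'])
c=env.capture('scene');t=env.capture('top');pickle.dump((o,c,t),open('l.pkl','wb'))
cv2.imwrite('pics/l.png',np.hstack([cv2.resize(x,(390,390),interpolation=3) for x in (c['frame'][150:280,90:220],t['frame'][140:270,340:470])])[:,:,::-1])
E
```

```text
time: 4.8
tool_pos: [0.4884, -0.2186, 0.1837]
tool_rot: [-0.001, 0.559, 0.829, -0.0]
ft_force: [-0.3, 0.2, -1.6]
width: 0.21
finger_force: 30.0
[-0.26023435  0.23928175 -1.58519581] [ 0.48843119 -0.21863362  0.18373562] [-0.08697266  0.08995822  0.00523994]
```

View pics/l.png

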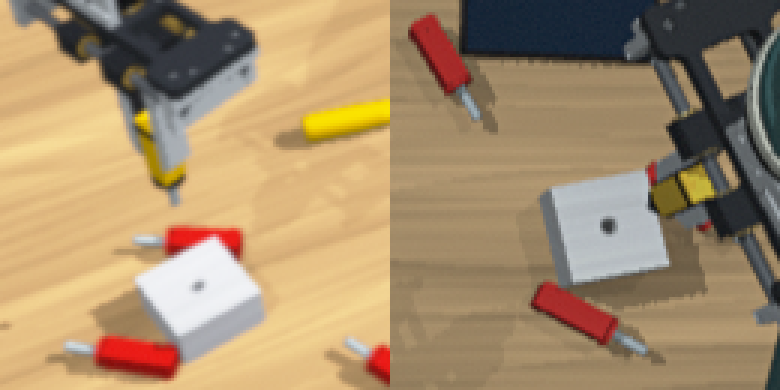

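The probe is held and clear of its stand, whose hole is visible at crop (608,225). The red decoys are lying down; they already were in w1, before the arm came near them.

```bash
python3 -m inch '[0.0146,0.0398,0,0,0,0,-1, 0.0146,0.0398,0,0,0,0,-1, 0.0146,0.0398,0,0,0,0,-1, 0.0146,0.0398,0,0,0,0,-1, 0.0146,0.0398,0,0,0,0,-1, 0.0146,0.0398,0,0,0,0,-1, 0.0146,0.0398,0,0,0,0,-1, 0.0146,0.0398,0,0,0,0,-1]'
python3 -m inch '[0,0,-0.03,0,0,0,-1, 0,0,-0.03,0,0,0,-1, 0,0,-0.01,0,0,0,-1, 0,0,0,0,0,0,-1, 0,0,0,0,0,0,-1, 0,0,0,0,0,0,-1]'
python3 - <<'E'
from cell import env
import pickle,cv2,numpy as np
o=env.get_obs();print(o['ft_force'],o['tool_pos'],o['torque'])
c=env.capture('scene');w=env.capture('wrist');pickle.dump((o,c,w),open('s.pkl','wb'))
cv2.imwrite('pics/s.png',np.hstack([cv2.resize(c['frame'][170:270,255:355],(400,400),interpolation=3),cv2.resize(w['frame'][60:260,180:380],(400,400),interpolation=3)])[:,:,::-1])
E
```

```text
time: 5.7
tool_pos: [0.6058, 0.1011, 0.1836]
tool_rot: [-0.0, 0.559, 0.829, -0.001]
ft_force: [0.4, -0.3, -1.7]
width: 0.211
finger_force: 30.0
time: 6.3
tool_pos: [0.6065, 0.0993, 0.1158]
tool_rot: [0.001, 0.559, 0.829, 0.001]
ft_force: [-0.4, 0.1, -1.9]
width: 0.207
finger_force: 30.0
[-0.3973844   0.11046572 -1.91261897] [0.60648129 0.09932341 0.11581279] [-0.06736804  0.06908842  0.00688445]
```

View pics/s.png

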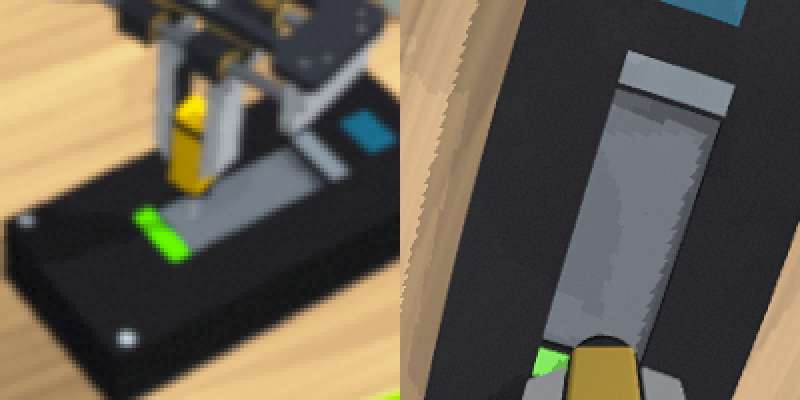

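```bash
python3 - <<'E'
import pickle;from h import *
o,S,w=pickle.load(open('s.pkl','rb'))
print('tip@.059',onz(S,(304.2,223.5),.059).round(4))
for z in(.046,.052):
  p=np.array([wz(o,w,x,z)[:2] for x in [(286.5,106),(340,119),(251.5,230),(300,239)]]);print(z,p.round(4).tolist(),'far mid',p[:2].mean(0),'near mid',p[2:].mean(0),p[0]-p[1])
a=np.array([-.0924,.9957]);n=np.array([.9957,.0924]);m=np.array([.6015,.1398])
print('tcp dock',[(np.array(o['tool_pos'][:2])-m)@n,(np.array(o['tool_pos'][:2])-m)@a])
for uv in [(286.5,106),(340,119),(251.5,230),(300,239)]:
  q=wz(o,w,uv,.052)[:2]-m;print((q@n).round(4),(q@a).round(4))
E
```

```text
tip@.059 [0.6083 0.1036 0.059 ]
0.046 [[0.5763, 0.1866], [0.6165, 0.1933], [0.5868, 0.0875], [0.6255, 0.0949]] far mid [0.59637321 0.18994082] near mid [0.60615911 0.09119294] [-0.04017783 -0.00663126]
0.052 [[0.5763, 0.1864], [0.6154, 0.1929], [0.5866, 0.0897], [0.6242, 0.0969]] far mid [0.59585027 0.1896427 ] near mid [0.60539327 0.09334582] [-0.03918058 -0.00646666]
tcp dock [np.float64(0.001219830520381176), np.float64(-0.04076281323597943)]
-0.0208 0.0487
0.0188 0.0516
-0.0195 -0.0485
0.0187 -0.0448
```

```bash
cat > f.py <<'E'
from cell import env
import numpy as np,sys
n=int(sys.argv[1]) if len(sys.argv)>1 else 4
A=[]
for i in range(n):
    o=env.get_obs();A.append(np.r_[o['ft_force'],np.array(o['tool_pos'])*1000,np.array(o['torque'])*100])
    if i<n-1: env.capture('top')
A=np.array(A);print(round(float(o['time']),2),'F',A[:,:3].mean(0).round(2),'sdz',A[:,2].std().round(2),'mm',A[:,3:6].mean(0).round(1),'Tcm',A[:,6:].mean(0).round(1))
E
python3 f.py 6
python3 -m inch '[-0.0015,0,-0.005,0,0,0,-1, 0,0,-0.003,0,0,0,-1, 0,0,0,0,0,0,-1]' ; python3 f.py
python3 -m inch '[0,0,-0.001,0,0,0,-1, 0,0,0,0,0,0,-1]' >/dev/null; python3 f.py
```

```text
6.65 F [ 0.32  0.34 -1.76] sdz 0.45 mm [606.   99.5 115.1] Tcm [-5.3  3.3 -1.4]
time: 6.95
tool_pos: [0.6038, 0.0994, 0.1057]
tool_rot: [-0.0, 0.559, 0.829, -0.0]
ft_force: [0.2, 0.2, -2.1]
width: 0.21
finger_force: 30.0
7.1 F [-0.09 -0.07 -1.83] sdz 0.54 mm [604.1  99.4 106.1] Tcm [-8.1  5.1 -1.8]
7.45 F [-0.01 -0.31 -1.97] sdz 0.71 mm [604.2  99.5 105.4] Tcm [-6.6  2.1  0.5]
```

```bash
cat >> f.py <<'E'
if len(sys.argv)>3:
    fz=A[:,2].mean(); sys.exit(not(float(sys.argv[2])<fz<float(sys.argv[3])))
E
D(){ python3 f.py 4 -9 -0.8; }
python3 -m inch '[0,0,-0.001,0,0,0,-1, 0,0,0,0,0,0,-1]' >/dev/null; D && python3 -m inch '[0,0,-0.0007,0,0,0,-1, 0,0,0,0,0,0,-1]' >/dev/null; D && python3 -m inch '[0,0,-0.0005,0,0,0,-1, 0,0,0,0,0,0,-1]' >/dev/null; D && python3 -m inch '[0,0,-0.0005,0,0,0,-1, 0,0,0,0,0,0,-1]' >/dev/null; D && python3 -m inch '[0,0,-0.0005,0,0,0,-1, 0,0,0,0,0,0,-1]' >/dev/null; D
```

```text
7.8 F [-0.11  0.09 -1.85] sdz 0.64 mm [604.2  99.5 104.4] Tcm [-6.3  1.6  2.3]
8.15 F [-0.1   0.17 -2.05] sdz 0.19 mm [604.2  99.5 103.7] Tcm [-6.8  3.8 -3.6]
8.5 F [-0.09 -0.15 -1.73] sdz 0.4 mm [604.2  99.5 103.2] Tcm [-4.9  1.2 -2.2]
8.85 F [-0.19 -0.56 -0.7 ] sdz 0.59 mm [604.3  99.5 102.8] Tcm [-7.1 13.4  1.7]
9.0 F [-0.37  0.06 -0.46] sdz 0.4 mm [604.3  99.5 102.8] Tcm [-5.8 10.5  1. ]
```

```bash

python3 -m inch '[0,0,-0.0005,0,0,0,-1, 0,0,0,0,0,0,-1]' >/dev/null; python3 f.py 5
python3 -m inch '[-0.0002,0.0025,0,0,0,0,-1, -0.0002,0.0025,0,0,0,0,-1, -0.0003,0.0025,0,0,0,0,-1, -0.0002,0.0025,0,0,0,0,-1, 0,0,0,0,0,0,-1]' >/dev/null; python3 f.py 5
```

```text
9.4 F [-0.8   0.35  1.08] sdz 0.4 mm [604.3  99.5 102.3] Tcm [-8.9 18.1 -0.3]
10.1 F [-0.33  1.18  1.46] sdz 0.29 mm [603.4 110.  102.3] Tcm [25.1 -1.5  0.3]
```

```bash

python3 -m inch '[-0.0002,0.002,0,0,0,0,-1, -0.0002,0.002,0,0,0,0,-1, -0.0002,0.002,0,0,0,0,-1, -0.0001,0.002,0,0,0,0,-1, -0.0002,0.002,0,0,0,0,-1, -0.0002,0.002,0,0,0,0,-1, 0,0,0,0,0,0,-1]' >/dev/null; python3 f.py 5
C(){ python3 f.py 3 -0.2 4; }
python3 -m inch '[-0.0001,0.0015,0,0,0,0,-1]' >/dev/null; C && python3 -m inch '[-0.0002,0.0015,0,0,0,0,-1]' >/dev/null && C && python3 -m inch '[-0.0001,0.0015,0,0,0,0,-1]' >/dev/null && C && python3 -m inch '[-0.0001,0.0015,0,0,0,0,-1]' >/dev/null && C && python3 -m inch '[-0.0002,0.0015,0,0,0,0,-1]' >/dev/null && C && python3 -m inch '[-0.0001,0.0015,0,0,0,0,-1]' >/dev/null && C && python3 -m inch '[-0.0001,0.0015,0,0,0,0,-1]' >/dev/null && C && python3 -m inch '[-0.0002,0.0015,0,0,0,0,-1]' >/dev/null && C
```

```text
11.0 F [-0.3   0.69  1.37] sdz 0.42 mm [602.2 121.8 102.2] Tcm [1.9 4.2 1.3]
11.2 F [ 0.08 -1.77  1.37] sdz 0.14 mm [602.1 122.9 102.2] Tcm [-56.8  -3.9  -2.5]
11.4 F [-0.31 -1.78  1.77] sdz 0.29 mm [602.  124.4 102.2] Tcm [-60.4  -3.1  -1.4]
11.6 F [ 0.08 -2.19  1.25] sdz 0.5 mm [601.8 126.  102.2] Tcm [-57.3  -0.2  -0.4]
11.8 F [ 0.33 -1.46  1.34] sdz 0.51 mm [601.7 127.6 102.2] Tcm [-58.6   1.9  -1.5]
12.0 F [ 0.43 -1.84  1.46] sdz 0.28 mm [601.5 129.1 102.2] Tcm [-58.8  -1.8   1.1]
12.2 F [ 0.27 -1.63  1.64] sdz 0.28 mm [601.4 130.6 102.2] Tcm [-56.5  -0.9  -0.8]
12.4 F [ 0.57 -1.74  1.2 ] sdz 0.39 mm [601.3 132.1 102.2] Tcm [-58.6  -0.2  -1.2]
12.6 F [-0.05 -2.33  1.13] sdz 0.45 mm [601.1 133.6 102.2] Tcm [-58.2  -7.7  -2.2]
```

```bash

C(){ python3 f.py 3 -0.2 4; }
python3 -m inch '[-0.0001,0.0015,0,0,0,0,-1]' >/dev/null; C && python3 -m inch '[-0.0002,0.0015,0,0,0,0,-1]' >/dev/null && C && python3 -m inch '[-0.0001,0.0015,0,0,0,0,-1]' >/dev/null && C && python3 -m inch '[-0.0001,0.0015,0,0,0,0,-1]' >/dev/null && C && python3 -m inch '[-0.0002,0.0015,0,0,0,0,-1]' >/dev/null && C && python3 -m inch '[-0.0001,0.0015,0,0,0,0,-1]' >/dev/null && C && python3 -m inch '[-0.0001,0.0015,0,0,0,0,-1]' >/dev/null && C && python3 -m inch '[-0.0001,0.0015,0,0,0,0,-1]' >/dev/null && C && python3 -m inch '[-0.0001,0.0015,0,0,0,0,-1]' >/dev/null && C && python3 -m inch '[-0.0002,0.0015,0,0,0,0,-1]' >/dev/null && C && python3 -m inch '[-0.0001,0.0015,0,0,0,0,-1]' >/dev/null && C && python3 -m inch '[-0.0001,0.0015,0,0,0,0,-1]' >/dev/null && C
```

```text
12.8 F [-0.18 -1.66  1.07] sdz 0.47 mm [601.  135.1 102.2] Tcm [-57.   -1.    2.6]
13.0 F [ 0.71 -1.11  1.17] sdz 0.46 mm [600.8 136.6 102.2] Tcm [-53.4  -0.1  -1.7]
13.2 F [ 0.71 -0.46  0.33] sdz 0.5 mm [600.7 138.2 102.2] Tcm [-36.4  -2.3  -4.9]
13.4 F [ 0.58 -0.   -1.83] sdz 0.01 mm [600.4 139.9 102.1] Tcm [-4.5  2.4 -2. ]
```

The press force dropped to the free-hanging baseline, so the tip is over the socket. I'll centre it slightly, then lower it gently.

```bash

C(){ python3 f.py 3 -4 2.2; }
python3 -m inch '[-0.0001,0.0013,0,0,0,0,-1]' >/dev/null; C && python3 -m inch '[0,0,-0.0007,0,0,0,-1, 0,0,-0.0007,0,0,0,-1]' >/dev/null && C && python3 -m inch '[0,0,-0.0007,0,0,0,-1, 0,0,-0.0007,0,0,0,-1]' >/dev/null && C && python3 -m inch '[0,0,-0.001,0,0,0,-1, 0,0,-0.001,0,0,0,-1]' >/dev/null && C
```

```text
13.6 F [ 0.26  0.16 -1.27] sdz 0.33 mm [600.4 141.  102.1] Tcm [-5.6  5.3 -2.2]
13.9 F [ 0.08  0.39 -1.19] sdz 0.17 mm [600.5 140.8 100.7] Tcm [-2.1  4.6 -1.1]
14.2 F [-0.22  0.33 -1.89] sdz 0.37 mm [600.5 140.8  99.3] Tcm [-4.7  0.1  0.2]
14.5 F [ 0.58  0.11 -1.69] sdz 0.13 mm [600.5 140.7  97.3] Tcm [-7.3 -1.9 -1.1]
```

```bash

C(){ python3 f.py 3 -5 2; }
python3 -m inch '[0,0,-0.002,0,0,0,-1, 0,0,-0.002,0,0,0,-1]' >/dev/null; C && python3 -m inch '[0,0,-0.002,0,0,0,-1, 0,0,-0.002,0,0,0,-1]' >/dev/null && C && python3 -m inch '[0,0,-0.002,0,0,0,-1, 0,0,-0.002,0,0,0,-1]' >/dev/null && C && python3 -m inch '[0,0,-0.002,0,0,0,-1, 0,0,-0.002,0,0,0,-1]' >/dev/null && C && python3 -m inch '[0,0,-0.002,0,0,0,-1, 0,0,-0.0015,0,0,0,-1, 0,0,0,0,0,0,-1]' >/dev/null && C && python3 -m inch '[0,0,-0.001,0,0,0,-1, 0,0,-0.0006,0,0,0,-1, 0,0,0,0,0,0,-1]' >/dev/null && C
```

```text
14.8 F [ 0.07 -0.13 -1.36] sdz 0.29 mm [600.5 140.8  93.1] Tcm [-3.6  1.6 -1.7]
15.1 F [ 0.31  0.48 -1.85] sdz 0.69 mm [600.5 140.8  89.1] Tcm [-6.5  1.2  1.5]
15.4 F [ 0.01  0.28 -1.71] sdz 0.51 mm [600.5 140.8  85.1] Tcm [-5.8 -4.9 -1.5]
15.7 F [-0.16 -0.06 -1.67] sdz 0.41 mm [600.5 140.8  81.2] Tcm [-3.8 -2.4 -0.2]
16.1 F [ 0.68  0.16 -1.62] sdz 0.48 mm [600.5 140.7  77.8] Tcm [-4.4  5.8  1.3]
16.5 F [-0.31 -0.37 -1.44] sdz 0.34 mm [600.6 140.8  76.3] Tcm [-7.8  3.9 -2.4]
```

```bash

C(){ python3 f.py 4 -5 1.2; }
python3 -m inch '[0,0,-0.0006,0,0,0,-1, 0,0,0,0,0,0,-1]' >/dev/null; C && python3 -m inch '[0,0,-0.0005,0,0,0,-1, 0,0,0,0,0,0,-1]' >/dev/null && C && python3 -m inch '[0,0,-0.0005,0,0,0,-1, 0,0,0,0,0,0,-1]' >/dev/null && C && python3 -m inch '[0,0,-0.0005,0,0,0,-1, 0,0,0,0,0,0,-1]' >/dev/null && C && python3 -m inch '[0,0,-0.0005,0,0,0,-1, 0,0,0,0,0,0,-1]' >/dev/null && C
```

```text
16.85 F [ 0.12  0.33 -1.4 ] sdz 0.16 mm [600.5 140.8  75.7] Tcm [-3.3  2.4 -1.4]
17.2 F [ 0.39 -0.02 -1.57] sdz 0.38 mm [600.5 140.8  75.2] Tcm [-5.2  2.2 -2.2]
17.55 F [ 0.05 -0.05 -0.08] sdz 0.18 mm [600.6 140.8  74.8] Tcm [-7.3 11.9 -1.4]
17.9 F [-0.91 -0.16  1.63] sdz 0.43 mm [600.6 140.8  74.3] Tcm [-5.8 23.9 -0.6]
```

The collar seats at the expected height (75 mm, 28 mm below first contact). Releasing.

```bash
python3 -m inch '[0,0,0,0,0,0,-0.4, 0,0,0,0,0,0,-0.2, 0,0,0,0,0,0,0, 0,0,0,0,0,0,0, 0,0,0,0,0,0,0, 0,0,0,0,0,0,0]'
python3 -m inch '[0,0,0.01,0,0,0,0, 0,0,0.02,0,0,0,0, 0,0,0.03,0,0,0,0, 0,0,0.03,0,0,0,0, 0,0,0.03,0,0,0,0, 0,-0.04,0.02,0,0,0,0, 0,-0.04,0,0,0,0,0, 0,0,0,0,0,0,0]'
python3 - <<'E'
from cell import env
from h import *
o=env.get_obs();c=env.capture('scene');w=env.capture('wrist');t=env.capture('top')
cv2.imwrite('pics/e.png',np.hstack([cv2.resize(c['frame'][170:270,255:355],(400,400),interpolation=3),cv2.resize(w['frame'][60:260,180:380],(400,400),interpolation=3)])[:,:,::-1])
m=cv2.inRange(hsv(c),(20,150,60),(32,255,255))
print([(s,ce) for _,s,ce in blobs(m>0,8)[0]])
E
```

```text
time: 18.5
tool_pos: [0.6005, 0.1408, 0.0742]
tool_rot: [-0.0, 0.559, 0.829, -0.0]
ft_force: [0.5, -0.3, 0.5]
width: 0.499
finger_force: 0.0
time: 19.3
tool_pos: [0.6008, 0.0548, 0.2161]
tool_rot: [0.001, 0.562, 0.827, 0.0]
ft_force: [-0.4, 0.1, -0.3]
width: 0.502
finger_force: 0.0
[([302, 133, 10, 7, 35], [306.8, 136.1]), ([190, 183, 32, 15, 306], [205.3, 189.6]), ([310, 198, 15, 25, 259], [316.5, 209.6])]
```

View pics/e.png

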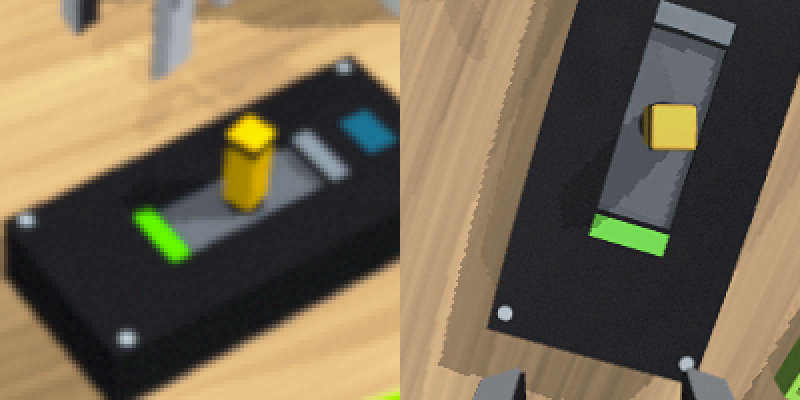

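The probe stands upright in the window with its collar on the plate (crop (248,165)); the gripper is clear.

```bash
python3 -c "
from cell import env
print(env.close_job())"
```

```text
the job is handed in; nothing more can be done
None
```

The yellow probe is standing in the hidden socket with its collar on the plate, released and clear of the gripper, and I handed the job in at about 19.5 s; the red look-alikes, upright at the start, were already lying flat in the first picture from the arm, before it came near them.

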